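# Refill the keyed dosing box on the laundry table

### The arm

A 6-joint arm with a two-finger parallel gripper is mounted at the origin on the work surface. World frame = base frame: x ahead of the robot, y to its left, z up, the work surface at z = 0. Lengths are in mm, angles in rad, forces in N, time in s.
With the tool pointing down it reaches from about 350 to 725 mm from the base axis. Payload 4.3 kg.
Tool frame: the origin (TCP) lies midway between the tips of the shut fingers; the grasp point (between the pads) lies 19 mm behind it; z points along the fingers, y is the direction in which the jaws open and shut (so a half turn about z gives the same grasp; the last joint's range is limited). The gripper opens to 85 mm and grips with 20 to 120 N. Pads are 22 mm wide; open, the fingers measure 114 mm over their backs; the gripper's body (76 mm by 85 mm) begins 54 mm behind the grasp point. The pads swing forward as they close: fully open they stand 13 mm farther back than shut.
Start: joints at [1.237, 0.377, 0.081, 1.274, 0, 1.46], TCP at [127.618, 560.697, 231.329] pointing down, gripper open.
Joint ranges: [-2.72, 2.72], [-0.84, 1.66], [-1.02, 1.22], [-1.77, 2.12], [-1.37, 1.28], [-3.14, 3.14]. Speed limits (rad/s): [2.57, 2.57, 3.14, 3.14, 3.14, 3.14].

### API

Orientations are given as a unit quaternion [x, y, z, w].
In Python, from station import observe, get_image, calibration, sign_off, look_for, outline_of, place_of gives the robot as it stands.
- The arm moves only by the tool arm_command, never from a script. Its argument "rows" is text: rows parted by semicolons, each of 7 numbers parted by spaces: the turn, a rotation vector about the world's x, y, z in rad, then the shift along the world's x, y, z in m, then the finger opening in m, from 0 to 0.0854. In form: wx wy wz x y z jaw; .... A call has 1 to 10 rows; each row shifts and turns the commanded pose from where the row before left it; what a row does not reach is not made up. A row lasts 1/10 s, in which the tool goes at most 50 mm and 8.59 degrees, less where a joint would pass 70% of its speed; a pose out of reach is approached as far as the arm can. A call with a gripper value outside its range is refused whole. The fingers move at their own pace and stop on an object; "newtons" is the grip in N (left out, the last holds). Time passes only in rows, so rows that do not move let the fingers close. It gives the time, the measured TCP pose, the force and the opening at its end, in the units of the state.
- observe(): the state, without advancing time (a new reading comes with each control period).
- get_image(name): name is "side" or "top" or "wrist"; returns the picture (420x560x3 uint8, red, green, blue); there is no depth.
- calibration(name): a dict with "mtx" (3x3 intrinsics, pixels), "position" and "attitude" of the camera in the world. Camera axes: x right, y down, z forward; pixel columns grow to the right and rows downward; lengths in mm; the calibration is good to about 2 mm. A picture is of the moment at which its call begins: read the wrist's pose just before it. calibration takes no time and is no camera call; for the wrist camera it gives the pose at the moment of the call.
- sign_off(): hands the job in, once; it reports no verdict.
Trained networks look in the newest picture that a camera, given by its name, has taken for a name from the list of things; names that differ only in an ending like _2 or _b are one class to them, and where a whole thing is asked for, a point or a joint stands for the part that bears it (a point fixed in the world has none). Each returns a list of dicts, best first, with "score" (0 to 1); they miss things now and then, are a little off and sometimes report something else, mostly with a low value. They report only what shows in the picture. A call takes as long as a camera call.
- look_for(camera, label): "centre" ([x, y, z] in mm, in world coordinates, good to about 4 mm: the middle of the surface that is visible of it).
- outline_of(camera, label): "region" (420x560 bool, what is visible of it).
- place_of(camera, label): "centre" ([x, y, z] in mm, in world coordinates, good to about 4 mm: a listed point, or the origin of a listed thing).
The state is a dict: "time": time; "qpos": joint angles; "dq": joint speeds; "joint_efforts": joint torques, N m; "position": TCP position; "tcp_rot": TCP orientation; "force": force on the tool from outside, world axes, zero at the start; "ft_torque": the same for the moment, N m; "finger_gap": opening from 0.0 (shut) to 1.0 (fully open).
Only numpy, scipy, OpenCV 4.12 (cv2) and the standard library are available. Lean on these libraries where they do the work, as an engineer would, in place of code of your own. Each camera call takes 0.05 s, during which the arm holds its last target. There are 200 camera calls.

### The job

Refill the laundry dosing box: lift its lid off by the knob and leave it lying level on the small raised stand while you work. Put every detergent cartridge lying on the table into a pocket of the box, one to a pocket, upright and turned so that its notched corner meets the filled corner of the pocket and it goes fully home. Then put the lid back on the box, fully seated, and leave the bottle, the cup and the brush standing or lying where they are.

Things in the scene. Friction and masses are not known exactly. Their poses are not given: they have to be found in the camera images.
- dosing_box: fixed open grey box ahead of the robot, 180 x 140 mm outside (x by y), 90 high, walls and floor 6. Inside, 2 x 2 pockets 30 deep, parted by a white cross 6 thick, top 36 above the table. Each pocket is 81 x 61 (x by y), its +x +y corner filled by a white 26 x 20 block as high as the cross. Origin: underside centre, on the table; z up.
- pocket0 (a point): centre of the floor of the pocket on the box's -x -y side (of its full 81 x 61 mm outline), 6 mm above the table; axes as the box's. The origin of a cartridge fully home lies here, its axes along the box's (2.5 mm play all round). Any cartridge may go into any pocket.
- pocket1 (a point): centre of the floor of the pocket on the box's -x +y side (of its full 81 x 61 mm outline), 6 mm above the table; axes as the box's. The origin of a cartridge fully home lies here, its axes along the box's (2.5 mm play all round). Any cartridge may go into any pocket.
- pocket2 (a point): centre of the floor of the pocket on the box's +x -y side (of its full 81 x 61 mm outline), 6 mm above the table; axes as the box's. The origin of a cartridge fully home lies here, its axes along the box's (2.5 mm play all round). Any cartridge may go into any pocket.
- pocket3 (a point): centre of the floor of the pocket on the box's +x +y side (of its full 81 x 61 mm outline), 6 mm above the table; axes as the box's. The origin of a cartridge fully home lies here, its axes along the box's (2.5 mm play all round). Any cartridge may go into any pocket.
- lid: loose steel lid, 0.35 kg: panel 192 x 152 mm (x by y), 5 thick; below it a plug 160 x 120, 8 deep, for the box's 168 x 128 mouth; in the middle on top a black knob 24 thick (x), 40 long (y), 32 high. Origin: centre of the panel's underside, 90 above the table when seated on the rim; z up. Starts on the box, axes along the box's; fits either way round.
- stand: fixed lid stand to the robot's left: dark foot 130 x 110 mm, a post, and a black rubber pad on top, 100 x 60 (x by y), its top 60 above the table. The lid's plug rests on the pad, middle over middle, level, in any yaw (lid origin then 68 above the table). Origin: underside centre, on the table; z up.
- cartridge0: loose pale-blue detergent cartridge, 0.25 kg: block 76 x 56 mm (own x by y), 40 high, its +x +y corner missing (26 in x, 20 in y, full height). In the middle on top a grey grip rib 14 thick (x), 34 long (y), 28 high. Origin: underside centre of the 76 x 56 outline, below the rib; z up. Starts on the table to the robot's right, any yaw. All are alike; 3 or 4 are present.
- cartridge1: loose pale-blue detergent cartridge, 0.25 kg: block 76 x 56 mm (own x by y), 40 high, its +x +y corner missing (26 in x, 20 in y, full height). In the middle on top a grey grip rib 14 thick (x), 34 long (y), 28 high. Origin: underside centre of the 76 x 56 outline, below the rib; z up. Starts on the table to the robot's right, any yaw. All are alike; 3 or 4 are present.
- cartridge2: loose pale-blue detergent cartridge, 0.25 kg: block 76 x 56 mm (own x by y), 40 high, its +x +y corner missing (26 in x, 20 in y, full height). In the middle on top a grey grip rib 14 thick (x), 34 long (y), 28 high. Origin: underside centre of the 76 x 56 outline, below the rib; z up. Starts on the table to the robot's right, any yaw. All are alike; 3 or 4 are present.
- cartridge3: loose pale-blue detergent cartridge, 0.25 kg: block 76 x 56 mm (own x by y), 40 high, its +x +y corner missing (26 in x, 20 in y, full height). In the middle on top a grey grip rib 14 thick (x), 34 long (y), 28 high. Origin: underside centre of the 76 x 56 outline, below the rib; z up. Starts on the table to the robot's right, any yaw. All are alike; 3 or 4 are present.
- softener_bottle: bystander: white bottle, 72 mm across, 190 mm high, standing beyond the work; leave it alone. Origin: centre of its underside.
- measuring_cup: bystander: grey cup with a handle, 72 mm across, 70 mm high, standing beyond the work; leave it alone. Origin: centre of its underside.
- brush: bystander: hand brush lying beyond the work; leave it alone. Origin: on its axis, at the underside.

How it is judged (in metres and radians):
On the way, in this order (a step that is already met when the one before it is completed fails the run):
1. the lid lies level on the raised stand, let go (horizontal distance between lid and stand below 0.05 m and z of lid in the frame of stand between 0.062 and 0.074 m and angle between lid's own z axis and vertical below 0.08 rad and linear speed of lid below 0.02 m/s and contact force between the fingers and lid below 0.2 N), for 0.3 s.
2. every cartridge that is there sits fully home in a pocket, the lid still lying on the stand (all of step 1 and (distance between cartridge0 and pocket0 below 0.008 m or distance between cartridge0 and pocket1 below 0.008 m or distance between cartridge0 and pocket2 below 0.008 m or distance between cartridge0 and pocket3 below 0.008 m) and angle between each of cartridge0, cartridge1, cartridge2, cartridge3's own z axis and vertical below 0.08 rad and linear speed of each of cartridge0, cartridge1, cartridge2, cartridge3 below 0.02 m/s and (distance between cartridge1 and pocket0 below 0.008 m or distance between cartridge1 and pocket1 below 0.008 m or distance between cartridge1 and pocket2 below 0.008 m or distance between cartridge1 and pocket3 below 0.008 m) and (distance between cartridge2 and pocket0 below 0.008 m or distance between cartridge2 and pocket1 below 0.008 m or distance between cartridge2 and pocket2 below 0.008 m or distance between cartridge2 and pocket3 below 0.008 m) and (distance between cartridge3 and pocket0 below 0.008 m or distance between cartridge3 and pocket1 below 0.008 m or distance between cartridge3 and pocket2 below 0.008 m or distance between cartridge3 and pocket3 below 0.008 m)), for 0.3 s.
At the end, for the whole second after the job is handed in: Every cartridge present is upright with its origin within 8 mm of a pocket's floor centre (which only the right turn allows), and the lid sits on the box: centred within 10 mm, at rim height within 4 mm, level within 0.05 rad, its sides along the box's within 0.12 rad; all released and at rest (horizontal distance between lid and dosing_box below 0.01 m and z of lid in the frame of dosing_box between 0.086 and 0.094 m and angle between lid's own z axis and vertical below 0.05 rad and angle between the x axis of lid and the x axis of dosing_box, either way round below 0.12 rad and linear speed of each of lid, cartridge0, cartridge1, cartridge2, cartridge3 below 0.02 m/s and contact force between the fingers and lid below 0.2 N and (distance between cartridge0 and pocket0 below 0.008 m or distance between cartridge0 and pocket1 below 0.008 m or distance between cartridge0 and pocket2 below 0.008 m or distance between cartridge0 and pocket3 below 0.008 m) and angle between each of cartridge0, cartridge1, cartridge2, cartridge3's own z axis and vertical below 0.08 rad and (distance between cartridge1 and pocket0 below 0.008 m or distance between cartridge1 and pocket1 below 0.008 m or distance between cartridge1 and pocket2 below 0.008 m or distance between cartridge1 and pocket3 below 0.008 m) and (distance between cartridge2 and pocket0 below 0.008 m or distance between cartridge2 and pocket1 below 0.008 m or distance between cartridge2 and pocket2 below 0.008 m or distance between cartridge2 and pocket3 below 0.008 m) and (distance between cartridge3 and pocket0 below 0.008 m or distance between cartridge3 and pocket1 below 0.008 m or distance between cartridge3 and pocket2 below 0.008 m or distance between cartridge3 and pocket3 below 0.008 m)); the robot touches nothing.
It fails at once if the bottle is shifted by more than 4 cm (distance of softener_bottle from where it was at the start of the episode above 0.04 m).
It fails at once if the cup is shifted by more than 4 cm (distance of measuring_cup from where it was at the start of the episode above 0.04 m).
It fails at once if the brush is shifted by more than 4 cm (distance of brush from where it was at the start of the episode above 0.04 m).
Of cartridge0, cartridge1, cartridge2, cartridge3 only 3 to 4 are there at a start; the rules pass over those that are not, and their reading is None.
At some moment in a run one of cartridge0, cartridge1, cartridge2, cartridge3 may be knocked a few centimetres aside while the robot is not near it.
Once in a run the grip may slacken for a moment while it holds something.
It also fails if it takes over 210 s, if anything falls off the work surface, if the arm or the gripper's body presses on something with over 40 N, if the wrist force passes 120 N, or if a joint passes its speed limit or range.

## Working session

There is one attempt and no reset: what is moved stays moved. The work goes in short steps, Python scripts to look and compute and a tool call to move; the robot and the scene stay as the last step left them, time stands still between calls to the robot, and variables do not carry over. Pictures are saved under pics/ and viewed, about 12 in all and at most 16, crops included, and the job is handed in when it is done.

Besides the shell and the picture viewer there is one more tool, called by a JSON object that holds its "op" and its "data", one argument or row to a line. arm_command: Moves the arm, as the interface text tells. Its arguments: {"type":"object","properties":{"rows":{"type":"string"},"newtons":{"type":"number"}},"required":["rows"]}

```bash
ls; mkdir -p pics; python3 - <<'E'
from station import *
import cv2,numpy as np
s=observe();print(s)
for c in("side","top"):
    im=get_image(c);cv2.imwrite(f"pics/{c}0.png",im[:,:,::-1])
    k=calibration(c);print(c,k)
    for l in["dosing_box","lid","stand","cartridge0","softener_bottle","measuring_cup","brush"]:
        print(l,[(np.round(d["centre"]).tolist(),round(d["score"],2)) for d in place_of(c,l)])
E
```

```text
pics
{'time': 0.0, 'qpos': array([ 1.23667620e+00,  3.78038036e-01,  7.96177715e-02,  1.27440826e+00,
       -7.86718650e-06,  1.46051906e+00]), 'dq': array([-3.48021037e-04,  1.37525603e-03, -1.76533571e-03,  2.23050565e-04,
        6.81260741e-04,  6.81443366e-05]), 'joint_efforts': array([ 2.08813486e-03, -4.63605416e+01,  2.69875038e+01,  2.07096065e-02,
        9.05886532e-05,  8.04033363e-06]), 'position': array([127.40220492, 560.027426  , 230.3720262 ]), 'tcp_rot': array([ 1.11687851e-01,  9.93742820e-01, -9.91984339e-04, -2.20085499e-04]), 'force': array([-0.82443541,  0.53728092,  0.89912416]), 'ft_torque': array([-0.0473354 ,  0.05694498, -0.00743034]), 'finger_gap': 0.9978724251578416}
side {'mtx': array([[449.24669431,   0.        , 277.87691863],
       [  0.        , 449.24669431, 209.45458858],
       [  0.        ,   0.        ,   1.        ]]), 'position': array([  491.94720894, -1011.27241249,   732.08886311]), 'attitude': array([ 0.87778053, -0.04314908,  0.02882785, -0.47624412])}
dosing_box [([558.0, 53.0, -1.0], 0.68)]
lid [([556.0, 54.0, 93.0], 0.8)]
stand [([
[... 289 characters left out ...]
x': array([[534.7634692 ,   0.        , 276.39964861],
       [  0.        , 534.7634692 , 213.48673937],
       [  0.        ,   0.        ,   1.        ]]), 'position': array([ 532.88364228,   10.23570935, 1232.78332453]), 'attitude': array([-0.70028706,  0.71319364, -0.02387587,  0.01956541])}
dosing_box []
lid [([558.0, 50.0, 90.0], 0.95), ([551.0, -217.0, -2.0], 0.69)]
stand [([429.0, 340.0, -2.0], 0.78)]
cartridge0 [([427.0, -225.0, -2.0], 0.97), ([438.0, -343.0, 5.0], 0.83), ([556.0, -218.0, 2.0], 0.78)]
softener_bottle [([707.0, 317.0, -2.0], 0.66), ([558.0, 52.0, 89.0], 0.31)]
measuring_cup [([769.0, -170.0, 3.0], 0.8), ([777.0, 84.0, -2.0], 0.6)]
brush [([777.0, 86.0, -1.0], 0.96)]
```

View pics/top0.png

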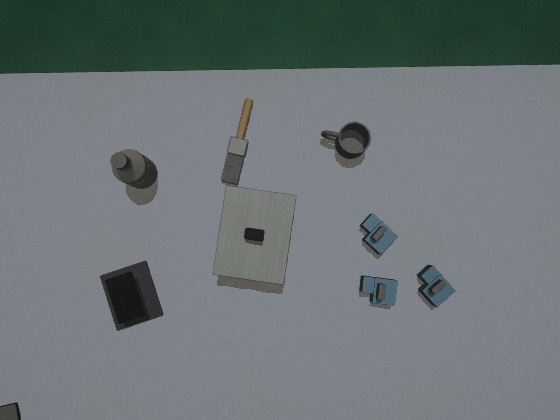

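View pics/side0.png

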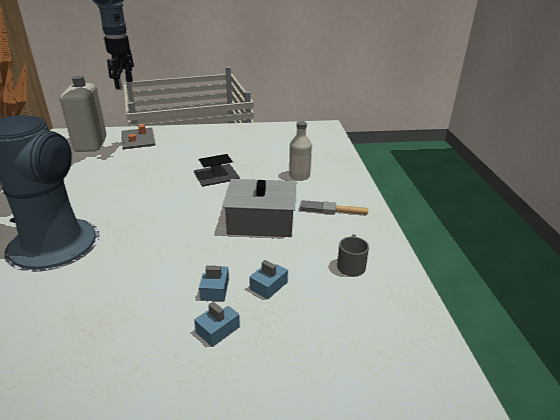

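The top view shows the lid at (254,235), slightly turned, with the stand at (132,295). Three blue cartridges are at (378,234), (379,291) and (436,286). The side view agrees that there are only three. Next I fit model silhouettes for exact poses.

```bash
cat > h.py <<'E'
from station import *
import cv2,numpy as np
from scipy.optimize import minimize
from scipy.spatial.transform import Rotation as R
def bx(x0,x1,y0,y1,z0,z1): return np.array([[x,y,z] for x in(x0,x1) for y in(y0,y1) for z in(z0,z1)],float)
M={"cartridge0":[bx(-38,12,-28,28,0,40),bx(-38,38,-28,8,0,40),bx(-7,7,-17,17,40,68)],
"lid":[bx(-96,96,-76,76,0,5),bx(-80,80,-60,60,-8,0),bx(-12,12,-20,20,5,37)],
"lidbox":[bx(-96,96,-76,76,0,5),bx(-12,12,-20,20,5,37)],
"dosing_box":[bx(-90,90,-70,70,0,90)],
"stand":[bx(-65,65,-55,55,0,8),bx(-50,50,-30,30,52,60)],"pad":[bx(-50,50,-30,30,56,60)]}
def proj(k,P):
    c=(P-k["position"])@R.from_quat(k["attitude"]).as_matrix()
    q=c@k["mtx"].T; return q[:,:2]/q[:,2:]
def world(k,x,y,yaw,P,z):
    c,s=np.cos(yaw),np.sin(yaw);return P@np.array([[c,s,0],[-s,c,0],[0,0,1]])+[x,y,z]
S=4
def render(k,m,p,z):
    im=np.zeros((420*S,560*S),np.uint8)
    for b in M[m]:
        h=cv2.convexHull((proj(k,world(k,*p,b,z))*S+S/2-.5).round().astype(np.int32).reshape(-1,1,2)); cv2.fillConvexPoly(im,h,255)
    return cv2.resize(im,(560,420),interpolation=cv2.INTER_AREA)/255.
def fit(k,m,mask,xy,z=0,yaws=np.arange(0,6.28,.4)):
    mask=mask.astype(float)
    f=lambda p:1-np.minimum(a:=render(k,m,p,z),mask).sum()/np.maximum(a,mask).sum()
    best=sorted([(f([*xy,y]),y) for y in yaws])[:3]
    r=[minimize(f,[*xy,y],method="Nelder-Mead",options=dict(initial_simplex=np.array([[*xy,y],[xy[0]+6,xy[1],y],[xy[0],xy[1]+6,y],[*xy,y+.2]]),xatol=.02,fatol=1e-5)) for _,y in best]
    r=min(r,key=lambda r:r.fun); return r.x,1-r.fun
def blue(im):
    h=cv2.cvtColor(im,cv2.COLOR_RGB2HSV);return (h[:,:,0]>92)&(h[:,:,0]<118)&(h[:,:,1]>70)&(h[:,:,2]>30)
def tool():
    s=observe();m=R.from_quat(s["tcp_rot"]).as_matrix();return s,np.arctan2(m[1,1],m[0,1])
def goto(x,y,z,jy):
    "print delta to TCP target with tool y along yaw jy (mod pi), pointing down"
    s,yw=tool();m=R.from_quat(s["tcp_rot"]).as_matrix()
    for a in(jy,jy+np.pi):
        d=(a-yw+np.pi)%(2*np.pi)-np.pi
        yy=np.array([np.cos(a),np.sin(a),0]);zz=np.array([0,0,-1.]);T=np.c_[np.cross(yy,zz),yy,zz]
        rv=R.from_matrix(T@m.T).as_rotvec()
        j6=s["qpos"][5]-d+(np.arctan2(y,x)-s["qpos"][0])
        print("rv",rv.round(4),"shift m",((np.array([x,y,z])-s["position"])/1000).round(4),"j6",round(j6,2))
    print("pos",s["position"].round(1),"F",s["force"].round(1),"gap",round(s["finger_gap"],3),"t",s["time"])
E
python3 - <<'E'
from h import *
im=get_image("top");k=calibration("top")
for l,z in(("lid",90),("stand",0)):
    for d in outline_of("top",l)[:1]:
        c=place_of("top",l)[0]["centre"][:2]
        print(l,d["score"],fit(k,"lidbox" if l=="lid" else l,d["region"],c,z,np.arange(0,3.14,.3)))
b=blue(im)
for d in outline_of("top","cartridge0"):
    if d["score"]<.4: continue
    g=d["region"];v,u=np.nonzero(g);r=R.from_quat(k["attitude"]).apply([(u.mean()-k["mtx"][0,2])/k["mtx"][0,0],(v.mean()-k["mtx"][1,2])/k["mtx"][1,1],1])
    xy=(k["position"]+r*(30-k["position"][2])/r[2])[:2]
    print(d["score"],xy.round(),fit(k,"cartridge0",g,xy))
ks=calibration("side");get_image("side")
for l,z in(("lid",90),("stand",0)):
    d=outline_of("side",l)[0];print(l,d["score"],fit(ks,l if l!="lid" else "lidbox",d["region"],[557,52] if l=="lid" else [427,340],z,np.arange(0,3.14,.3)))
for d in outline_of("side","cartridge0")[:3]:
    for xy in((427,-225),(438,-343),(556,-218)):
        r=fit(ks,"cartridge0",d["region"],xy)
        if r[1]>.6:print(r)
goto(557,52,200,-.1)
E
```

```text
lid 0.9 (array([559.1199328 ,  50.5825413 ,   2.97380366]), np.float64(0.9791503253416103))
stand 0.91 (array([4.28882881e+02, 3.36142019e+02, 3.00228138e-01]), np.float64(0.9770550525844464))
0.73 [ 439. -347.] (array([ 438.99352745, -345.20271405,    0.72043632]), np.float64(0.9073286245049607))
0.7 [ 434. -225.] (array([ 431.77464832, -221.94404729,    1.41575984]), np.float64(0.9193632567849687))
lid 0.84 (array([559.78208959,  53.60867107,   2.99041252]), np.float64(0.9527900024139789))
stand 0.86 (array([4.28079092e+02, 3.38271763e+02, 3.32563867e-01]), np.float64(0.916551489140131))
(array([ 438.67948361, -344.53860155,    3.87150642]), np.float64(0.8726318313094481))
(array([ 439.07814073, -343.26769927,    0.71556181]), np.float64(0.9603751640053398))
(array([ 432.08459591, -218.39266582,    1.42506319]), np.float64(0.9418807397516467))
(array([ 431.5409871 , -218.56698115,    1.4343799 ]), np.float64(0.9425002048005243))
(array([ 557.64397151, -217.50777394,    0.89922332]), np.float64(0.9161769454310623))
rv [-0.000e+00  2.000e-04 -1.447e+00] shift m [ 0.4294 -0.5087 -0.0313] j6 1.76
rv [-2.0000e-04 -0.0000e+00  1.6946e+00] shift m [ 0.4294 -0.5087 -0.0313] j6 -1.38
pos [127.6 560.7 231.3] F [-0.3  0.2  0.6] gap 1.001 t 1.3
```

{"op": "arm_command", "data": {
  "rows": "0 0 -0.1077 0.0308 -0.0363 -0.0022 0.06;0 0 -0.1077 0.0308 -0.0363 -0.0022 0.06;0 0 -0.1077 0.0308 -0.0363 -0.0022 0.06;0 0 -0.1077 0.0308 -0.0363 -0.0022 0.06;0 0 -0.1077 0.0308 -0.0363 -0.0022 0.06;0 0 -0.1077 0.0308 -0.0363 -0.0022 0.06;0 0 -0.1077 0.0308 -0.0363 -0.0022 0.06;0 0 -0.1077 0.0308 -0.0363 -0.0022 0.06;0 0 -0.1077 0.0308 -0.0363 -0.0022 0.06;0 0 -0.1077 0.0308 -0.0363 -0.0022 0.06",
  "newtons": 80
}}

```text
time: 2.3
position: [436.7, 196.0, 209.5]
tcp_rot: [0.607, 0.794, 0.0, 0.0]
force: [0.7, 1.3, -0.4]
finger_gap: 0.704
```

{"op": "arm_command", "data": {
  "rows": "0 0 -0.1077 0.0308 -0.0363 -0.0022 0.06;0 0 -0.1077 0.0308 -0.0363 -0.0022 0.06;0 0 -0.1077 0.0308 -0.0363 -0.0022 0.06;0 0 -0.1077 0.0308 -0.0363 -0.0022 0.06;0 0 0 0 0 0 0.06;0 0 0 0 0 0 0.06"
}}

```text
time: 2.9
position: [559.1, 51.6, 200.1]
tcp_rot: [0.762, 0.647, -0.0, -0.0]
force: [-1.1, -0.2, -0.2]
finger_gap: 0.708
```

```bash
python3 - <<'E'
from h import *
s=observe();k=calibration("wrist");im=get_image("wrist");cv2.imwrite("pics/w0.png",im[:,:,::-1]);print(k)
print([(d["centre"],d["score"]) for d in place_of("wrist","lid")])
goto(559.4,52,101,-.16)
E
```

```text
{'mtx': array([[351.18379666,   0.        , 282.46669668],
       [  0.        , 351.18379666, 210.70141979],
       [  0.        ,   0.        ,   1.        ]]), 'position': array([572.1149015 , 131.55429363, 343.5747551 ]), 'attitude': array([ 0.98427269, -0.08017909, -0.01374035,  0.15681131])}
[([560.1, 50.7, 90.4], 0.86)]
rv [-0.0004 -0.0007 -0.0003] shift m [ 0.0013 -0.0011 -0.0995] j6 1.82
rv [ 1.2000e-03 -6.0000e-04  3.1413e+00] shift m [ 0.0013 -0.0011 -0.0995] j6 -1.32
pos [558.1  53.1 200.5] F [ 0.1 -0.7  0.2] gap 0.709 t 3.0
```

View pics/w0.png

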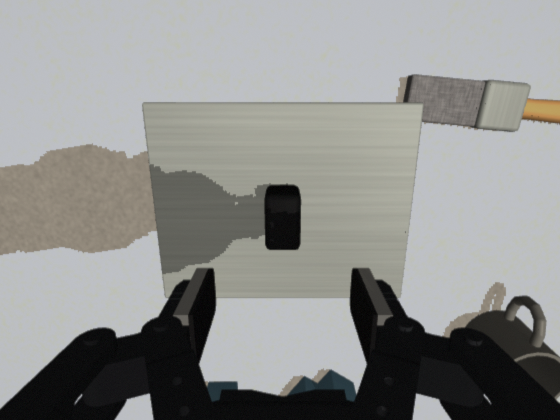

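The knob is at (283,217), centred between the fingers, and the lid edges are square to the image. Descend and grip.

{"op": "arm_command", "data": {
  "rows": "0 0 0 0 0 -0.03 0.06;0 0 0 0 0 -0.03 0.06;0 0 0 0 0 -0.025 0.06;0 0 0 0 0 -0.017 0.06;0 0 0 0 0 0 0.06;0 0 0 0 0 0 0.01;0 0 0 0 0 0 0.01;0 0 0 0 0 0 0.01;0 0 0 0 0 0 0.01;0 0 0 0 0 0 0.01",
  "newtons": 90
}}

```text
time: 4.0
position: [559.8, 52.9, 100.4]
tcp_rot: [0.761, 0.648, 0.001, 0.001]
force: [-1.8, 1.3, 6.5]
finger_gap: 0.264
```

{"op": "arm_command", "data": {
  "rows": "0 0 0 0 0 0 0.01;0 0 0 0 0 0.005 0.01;0 0 0 0 0 0.01 0.01;0 0 0 0 0 0.02 0.01;0 0 0 0 0 0.02 0.01;0 0 0 0 0 0.02 0.01;0 0 0 0 0 0 0.01;0 0 0 0 0 0 0.01"
}}

```text
time: 4.8
position: [559.0, 52.4, 173.6]
tcp_rot: [0.762, 0.648, 0.0, 0.0]
force: [-0.6, -0.2, -4.7]
finger_gap: 0.265
```

```bash
python3 - <<'E'
from h import *
im=get_image("side");cv2.imwrite("pics/s1.png",im[:,:,::-1])
print([(d["centre"],d["score"]) for d in place_of("side","lid")])
goto(428.5,337.2,200,.37)
E
```

```text
[([557.9, 49.9, 163.3], 0.79)]
rv [ 0.0006 -0.0023  0.5309] shift m [-0.1293  0.2847  0.0278] j6 1.87
rv [-3.1000e-03 -9.0000e-04 -2.6107e+00] shift m [-0.1293  0.2847  0.0278] j6 5.01
pos [557.8  52.5 172.2] F [-0.  -0.6 -5.1] gap 0.267 t 4.9
```

{"op": "arm_command", "data": {
  "rows": "0 0 0.06 -0.0161 0.0356 0 0.01;0 0 0.06 -0.0161 0.0356 0 0.01;0 0 0.06 -0.0161 0.0356 0 0.01;0 0 0.06 -0.0161 0.0356 0 0.01;0 0 0.06 -0.0161 0.0356 0 0.01;0 0 0.06 -0.0161 0.0356 0 0.01;0 0 0.06 -0.0161 0.0356 0 0.01;0 0 0.06 -0.0161 0.0356 0 0.01;0 0 0 0 0 0 0.01;0 0 0 0 0 0 0.01"
}}

```text
time: 5.9
position: [428.8, 337.4, 172.2]
tcp_rot: [0.585, 0.811, -0.001, -0.0]
force: [0.3, -0.1, -5.1]
finger_gap: 0.264
```

```bash
python3 - <<'E'
from h import *
im=get_image("side");cv2.imwrite("pics/s2.png",im[:,:,::-1])
print([(d["centre"],d["score"]) for d in place_of("side","lid")])
goto(428.5,337.2,79,.32)
E
```

```text
[([428.8, 337.2, 161.3], 0.83)]
rv [ 0.0014 -0.0013  0.0017] shift m [-0.0013  0.0008 -0.0936] j6 1.92
rv [-2.0000e-03 -2.3000e-03 -3.1399e+00] shift m [-0.0013  0.0008 -0.0936] j6 5.06
pos [429.8 336.4 172.6] F [-0.2 -0.9 -4.6] gap 0.262 t 6.0
```

View pics/s2.png

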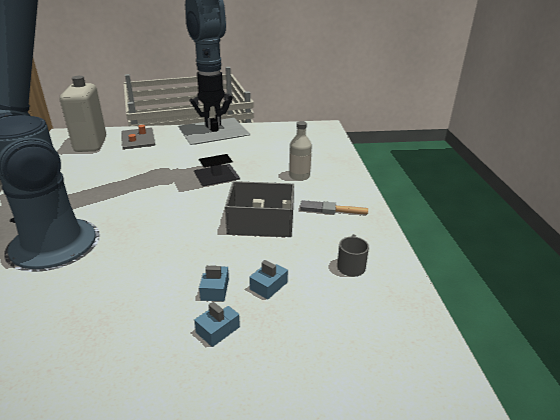

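The lid hangs level at about (214,130), above the stand. Lower it.

{"op": "arm_command", "data": {
  "rows": "0 0 0 0 0 -0.02 0.01;0 0 0 0 0 -0.025 0.01;0 0 0 0 0 -0.025 0.01;0 0 0 0 0 -0.015 0.01;0 0 0 0 0 -0.004 0.01;0 0 0 0 0 -0.002 0.01;0 0 0 0 0 0 0.01"
}}

```text
time: 6.7
position: [430.9, 337.1, 83.1]
tcp_rot: [0.586, 0.81, 0.001, 0.0]
force: [-0.5, 0.0, -4.7]
finger_gap: 0.262
```

{"op": "arm_command", "data": {
  "rows": "0 0 0 0 0 -0.001 0.01;0 0 0 0 0 -0.001 0.01;0 0 0 0 0 0 0.01"
}}

```text
time: 7.0
position: [430.3, 337.5, 81.0]
tcp_rot: [0.586, 0.811, 0.0, 0.0]
force: [-0.9, 0.5, -5.5]
finger_gap: 0.265
```

{"op": "arm_command", "data": {
  "rows": "0 0 0 0 0 -0.001 0.01;0 0 0 0 0 0 0.01;0 0 0 0 0 -0.001 0.01;0 0 0 0 0 0 0.01"
}}

```text
time: 7.4
position: [430.0, 337.4, 78.6]
tcp_rot: [0.586, 0.811, 0.0, 0.0]
force: [0.5, -0.1, -4.6]
finger_gap: 0.267
```

{"op": "arm_command", "data": {
  "rows": "0 0 0 0 0 -0.001 0.01;0 0 0 0 0 0 0.01"
}}

```text
time: 7.6
position: [430.1, 337.4, 78.5]
tcp_rot: [0.586, 0.811, 0.0, 0.0]
force: [-2.9, -2.3, 4.8]
finger_gap: 0.265
```

{"op": "arm_command", "data": {
  "rows": "0 0 0 0 0 0 0.03;0 0 0 0 0 0 0.045;0 0 0 0 0 0 0.05;0 0 0 0 0 0 0.05;0 0 0 0 0 0.02 0.05;0 0 0 0 0 0.03 0.05;0 0 0 0 0 0.03 0.05;0 0 0 0 0 0.04 0.05"
}}

```text
time: 8.4
position: [429.1, 336.7, 197.4]
tcp_rot: [0.586, 0.81, -0.001, -0.001]
force: [1.4, -0.1, 0.4]
finger_gap: 0.586
```

```bash
python3 - <<'E'
from h import *
im=get_image("top");cv2.imwrite("pics/t3.png",cv2.resize(im[160:330,60:480],None,fx=1.9,fy=1.9,interpolation=cv2.INTER_CUBIC)[:,:,::-1])
k=calibration("top")
for l in("dosing_box","pocket0","pocket1","pocket2","pocket3","lid"):
    print(l,[(np.round(d["centre"],1),d["score"]) for d in place_of("top",l)])
for d in outline_of("top","dosing_box")[:1]: print(d["score"],fit(k,"dosing_box",d["region"],[559,52],0,[2.98]))
get_image("side");ks=calibration("side")
print([(d["centre"],d["score"]) for d in place_of("side","lid")])
for d in outline_of("side","dosing_box")[:1]: print(d["score"],fit(ks,"dosing_box",d["region"],[559,52],0,[2.98]))
for l in("pocket0","pocket1","pocket2","pocket3"): print(l,[(np.round(d["centre"],1),d["score"]) for d in place_of("side",l)])
goto(557.6,-217.5,200,.9)
E
```

```text
dosing_box [(array([5.619e+02, 5.140e+01, 1.000e-01]), 0.87)]
pocket0 [(array([611.2,  76.5,   6. ]), 0.93), (array([510.3,  26.9,   8.2]), 0.77), (array([595.3,  17. ,   6. ]), 0.67), (array([521.8,  92. ,   7.9]), 0.66)]
pocket1 [(array([611.2,  76.5,   6. ]), 0.93), (array([510.3,  26.9,   8.2]), 0.77), (array([595.3,  17. ,   6. ]), 0.67), (array([521.8,  92. ,   7.9]), 0.66)]
pocket2 [(array([611.2,  76.5,   6. ]), 0.93), (array([510.3,  26.9,   8.2]), 0.77), (array([595.3,  17. ,   6. ]), 0.67), (array([521.8,  92. ,   7.9]), 0.66)]
pocket3 [(array([611.2,  76.5,   6. ]), 0.93), (array([510.3,  26.9,   8.2]), 0.77), (array([595.3,  17. ,   6. ]), 0.67), (array([521.8,  92. ,   7.9]), 0.66)]
lid [(array([428.9, 335.5,  66.3]), 0.92)]
0.87 (array([558.93700751,  50.6928837 ,   2.9791889 ]), np.float64(0.9838255878961285))
[([431.7, 335.5, 71.2], 0.95)]
0.9 (array([560.00089902,  52.32922853,   2.98598137]), np.float64(0.9789050198108906))
pocket0 [(array([599.8,  11. ,   6.1]), 0.95), (array([513.5,  22. ,   2. ]), 0.69), (array([609.6,  76.4,   4.2]), 0.66), (array([522.1,  91.8,   9.9]), 0.59)]
pocket1 [(array([599.8,  11. ,   6.1]), 0.95), (array([513.5,  22. ,   2. ]), 0.69), (array([609.6,  76.4,   4.2]), 0.66), (array([522.1,  91.8,   9.9]), 0.59)]
pocket2 [(array([599.8,  11. ,   6.1]), 0.95), (array([513.5,  22. ,   2. ]), 0.69), (array([609.6,  76.4,   4.2]), 0.66), (array([522.1,  91.8,   9.9]), 0.59)]
pocket3 [(array([599.8,  11. ,   6.1]), 0.95), (array([513.5,  22. ,   2. ]), 0.69), (array([609.6,  76.4,   4.2]), 0.66), (array([522.1,  91.8,   9.9]), 0.59)]
rv [ 3.000e-04 -3.000e-04  5.808e-01] shift m [ 0.1277 -0.5547  0.0028] j6 0.3
rv [-4.0000e-04 -4.0000e-04 -2.5608e+00] shift m [ 0.1277 -0.5547  0.0028] j6 3.44
pos [429.9 337.2 197.2] F [0.2 0.7 0.6] gap 0.587 t 9.15
```

View pics/t3.png

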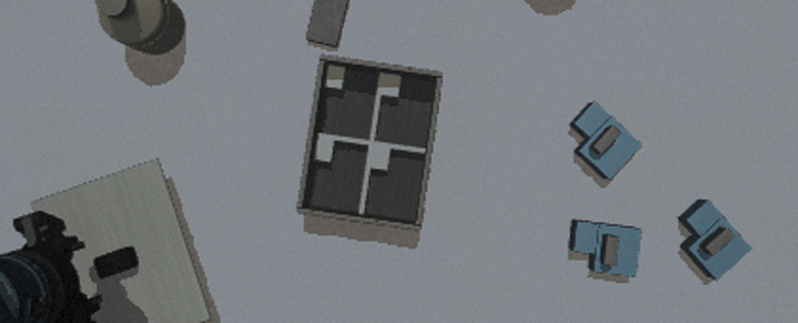

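The open box shows each pocket's white block at its image upper-left, i.e. +x+y with box yaw about -0.16. The lid lies on the stand at lower left. Moving over the first cartridge.

{"op": "arm_command", "data": {
  "rows": "0 0 0.0484 0.0106 -0.0462 0 0.05;0 0 0.0484 0.0106 -0.0462 0 0.05;0 0 0.0484 0.0106 -0.0462 0 0.05;0 0 0.0484 0.0106 -0.0462 0 0.05;0 0 0.0484 0.0106 -0.0462 0 0.05;0 0 0.0484 0.0106 -0.0462 0 0.05;0 0 0.0484 0.0106 -0.0462 0 0.05;0 0 0.0484 0.0106 -0.0462 0 0.05;0 0 0.0484 0.0106 -0.0462 0 0.05;0 0 0.0484 0.0106 -0.0462 0 0.05"
}}

```text
time: 10.15
position: [536.2, -126.7, 197.7]
tcp_rot: [0.374, 0.928, 0.0, 0.0]
force: [0.9, 0.3, 0.2]
finger_gap: 0.584
```

{"op": "arm_command", "data": {
  "rows": "0 0 0.0484 0.0106 -0.0462 0 0.05;0 0 0.0484 0.0106 -0.0462 0 0.05;0 0 0 0 0 0 0.05;0 0 0 0 0 0 0.05"
}}

```text
time: 10.55
position: [557.1, -218.1, 197.0]
tcp_rot: [0.33, 0.944, 0.0, -0.0]
force: [-0.1, 0.5, 0.1]
finger_gap: 0.583
```

```bash
cat >> h.py <<'E'
def ray(k,uv,z):
    r=R.from_quat(k["attitude"]).apply(np.linalg.inv(k["mtx"])@[uv[0],uv[1],1]);return (k["position"]+r*(z-k["position"][2])/r[2])[:2]
def carts(cam="wrist",png=None):
    k=calibration(cam);im=get_image(cam);out=[]
    if png: cv2.imwrite(png,im[:,:,::-1])
    for d in outline_of(cam,"cartridge0"):
        g=d["region"]
        if d["score"]<.35 or g.sum()<80: continue
        v,u=np.nonzero(g);edge=bool(u.min()<2 or v.min()<2 or u.max()>557 or v.max()>417)
        p,q=fit(k,"cartridge0",g,ray(k,(u.mean(),v.mean()),30));print(cam,"score",round(d["score"],2),"pose",p.round(3),"iou",round(q,3),"edge",edge);out.append(p)
    return out
E
python3 - <<'E'
from h import *
s=observe();print(s["position"],s["qpos"])
carts("wrist","pics/w4.png");goto(557.6,-217.5,46,.9)
E
```

```text
[ 557.05800696 -218.1075631   197.03749204] [-4.79461328e-01  4.36002553e-01  8.09004088e-02  1.21642054e+00
  5.05506941e-04  1.93825666e-01]
wrist score 0.91 pose [ 430.263 -218.816    1.42 ] iou 0.972 edge False
wrist score 0.77 pose [ 535.602 -259.033    0.766] iou 0.977 edge False
wrist score 0.65 pose [ 437.942 -343.126    0.709] iou 0.97 edge False
rv [-0.0008 -0.0006 -0.0004] shift m [ 0.0007 -0.0013 -0.1514] j6 0.3
rv [ 1.0000e-03 -1.3000e-03  3.1412e+00] shift m [ 0.0007 -0.0013 -0.1514] j6 -2.84
pos [ 556.9 -216.2  197.4] F [ 0.9 -0.3  0.7] gap 0.583 t 10.65
```

View pics/w4.png

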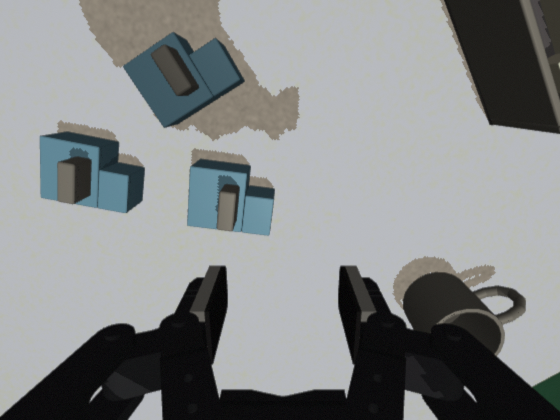

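The disturbance has happened: the near cartridge is now at (230,200) px, i.e. (536,-259), no longer under the gripper. Retarget and recheck from closer.

{"op": "arm_command", "data": {
  "rows": "0 0 -0.067 -0.011 -0.021 -0.02 0.05;0 0 -0.067 -0.0105 -0.021 -0.02 0.05;0 0 0 0 0 -0.02 0.05;0 0 0 0 0 0 0.05;0 0 0 0 0 0 0.05"
}}

```text
time: 11.15
position: [535.5, -257.5, 137.9]
tcp_rot: [0.391, 0.92, 0.0, -0.0]
force: [-1.5, -0.3, -0.2]
finger_gap: 0.59
```

```bash
python3 - <<'E'
from h import *
for i in(0,1): p=carts("wrist")
p=min(p,key=lambda p:np.hypot(p[0]-535.6,p[1]+259));p=np.array(p);goto(p[0],p[1],45,p[2])
E
```

```text
wrist score 0.75 pose [ 438.093 -343.224    0.719] iou 0.965 edge False
wrist score 0.62 pose [ 535.578 -259.439    0.766] iou 0.972 edge False
wrist score 0.55 pose [ 430.097 -219.042    1.42 ] iou 0.976 edge False
wrist score 0.97 pose [ 430.231 -219.039    1.429] iou 0.985 edge False
wrist score 0.74 pose [ 438.04  -343.165    0.712] iou 0.976 edge False
wrist score 0.68 pose [ 535.621 -259.454    0.771] iou 0.972 edge False
rv [0.0012 0.0022 0.0034] shift m [-0.0012 -0.0006 -0.094 ] j6 0.35
rv [ 3.5000e-03 -1.9000e-03 -3.1382e+00] shift m [-0.0012 -0.0006 -0.094 ] j6 3.49
pos [ 536.8 -258.9  139. ] F [0.3 0.2 0.5] gap 0.589 t 11.35
```

{"op": "arm_command", "data": {
  "rows": "0 0 0 -0.0005 -0.001 -0.03 0.05;0 0 0 0 0 -0.03 0.05;0 0 0 0 0 -0.02 0.05;0 0 0 0 0 -0.0135 0.05;0 0 0 0 0 0 0.05;0 0 0 0 0 0 0.004;0 0 0 0 0 0 0.004;0 0 0 0 0 0 0.004;0 0 0 0 0 0 0.004;0 0 0 0 0 0 0.004",
  "newtons": 80
}}

```text
time: 12.35
position: [536.4, -261.0, 45.8]
tcp_rot: [0.392, 0.92, -0.0, 0.002]
force: [-1.2, -0.8, 6.7]
finger_gap: 0.145
```

{"op": "arm_command", "data": {
  "rows": "0 0 0 0 0 0 0.004;0 0 0 0 0 0.005 0.004;0 0 0 0 0 0.02 0.004;0 0 0 0 0 0.04 0.004;0 0 0 0 0 0.04 0.004;0 0 0 0 0 0.04 0.004;0 0 0 0 0 0 0.004;0 0 0 0 0 0 0.004"
}}

```text
time: 13.15
position: [535.6, -260.3, 189.5]
tcp_rot: [0.392, 0.92, -0.0, 0.001]
force: [-1.0, 0.3, -4.5]
finger_gap: 0.145
```

```bash
python3 - <<'E'
from h import *
b=np.array([559.6,51.6]);y=-.158;c,s=np.cos(y),np.sin(y)
for i,(a,d) in enumerate(((-1,-1),(-1,1),(1,-1),(1,1))): print(i,b+[c*43.5*a-s*33.5*d,s*43.5*a+c*33.5*d])
p=b+[c*43.5-s*33.5,s*43.5+c*33.5];goto(p[0],p[1],190,y)
E
```

```text
0 [511.37083332  25.36171725]
1 [521.91284345  91.52716157]
2 [597.28715655  11.67283843]
3 [607.82916668  77.83828275]
rv [ 0.0011  0.001  -0.924 ] shift m [0.0723 0.3381 0.0005] j6 1.86
rv [-1.1000e-03  1.4000e-03  2.2176e+00] shift m [0.0723 0.3381 0.0005] j6 -1.29
pos [ 535.6 -260.3  189.5] F [-1.   0.3 -4.5] gap 0.145 t 13.15
```

{"op": "arm_command", "data": {
  "rows": "0 0 -0.1155 0.009 0.0423 0 0.004;0 0 -0.1155 0.009 0.0423 0 0.004;0 0 -0.1155 0.009 0.0423 0 0.004;0 0 -0.1155 0.009 0.0423 0 0.004;0 0 -0.1155 0.009 0.0423 0 0.004;0 0 -0.1155 0.009 0.0423 0 0.004;0 0 -0.1155 0.009 0.0423 0 0.004;0 0 -0.1155 0.009 0.0423 0 0.004;0 0 0 0 0 0 0.004;0 0 0 0 0 0 0.004"
}}

```text
time: 14.15
position: [605.5, 79.2, 186.2]
tcp_rot: [0.76, 0.65, -0.002, -0.001]
force: [-0.1, -0.9, -3.2]
finger_gap: 0.145
```

```bash
cat > ov.py <<'E'
from h import *
import sys
def draw(im,k,p,segs,col):
    for a,b in segs:
        q=proj(k,world(k,*p,np.array([a,b],float),0)); cv2.line(im,*[tuple(int(round(t*16)) for t in r) for r in q],col,1,cv2.LINE_AA,4)
def rect(x0,x1,y0,y1,z): c=[(x0,y0,z),(x1,y0,z),(x1,y1,z),(x0,y1,z)];return list(zip(c,c[1:]+c[:1]))
BS=rect(-84,84,-64,64,90)+rect(-90,90,-70,70,90)+sum([rect(-84 if a<0 else 3,-3 if a<0 else 84,-64 if b<0 else 3,-3 if b<0 else 64,36) for a in(-1,1) for b in(-1,1)],[])
E
python3 - <<'E'
from ov import *
k=calibration("wrist");im=get_image("wrist");o=im[:,:,::-1].copy();draw(o,k,(559.6,51.6,-.158),BS,(0,0,255))
cv2.imwrite("pics/w5.png",o)
goto(607.8,77.8,120,-.158)
print(observe()["qpos"])
p=carts("wrist")
E
```

```text
rv [ 0.0008 -0.0045 -0.0013] shift m [ 0.0022 -0.0004 -0.0667] j6 1.86
rv [7.0000e-03 1.2000e-03 3.1403e+00] shift m [ 0.0022 -0.0004 -0.0667] j6 -1.29
pos [605.6  78.2 186.7] F [-0.1  0.4 -2.5] gap 0.143 t 14.2
[ 2.48688907e-02  4.68949045e-01  1.05534929e-01  1.21185268e+00
 -6.82655833e-04  1.75240347e+00]
wrist score 0.65 pose [568.7    44.933   6.414] iou 0.38 edge False
```

View pics/w5.png

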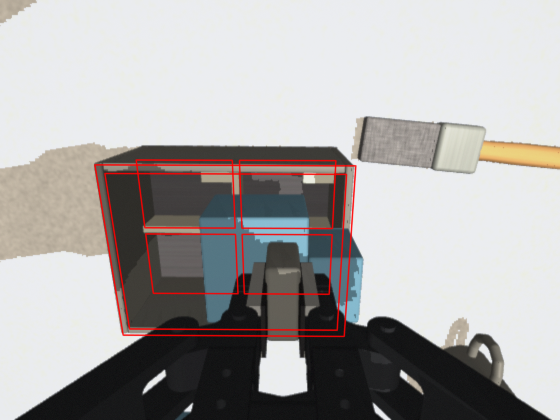

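```bash
python3 - <<'E'
from ov import *
k=calibration("wrist");im=get_image("wrist");s=4
crop=cv2.resize(im[150:300,95:235],None,fx=s,fy=s,interpolation=cv2.INTER_CUBIC)[:,:,::-1].copy()
crop=np.clip(crop*1.6,0,255).astype(np.uint8)
k2=dict(k);A=np.array([[s,0,-95*s],[0,s,-150*s],[0,0,1.]]);k2["mtx"]=A@k["mtx"]
draw(crop,k2,(559.6,51.6,-.158),BS+rect(-84,-3,3,64,6)+rect(-58+26,-3,3,44,6),(0,0,255));cv2.imwrite("pics/w6.png",crop)
E
```

```text
(no output)
```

View pics/w6.png

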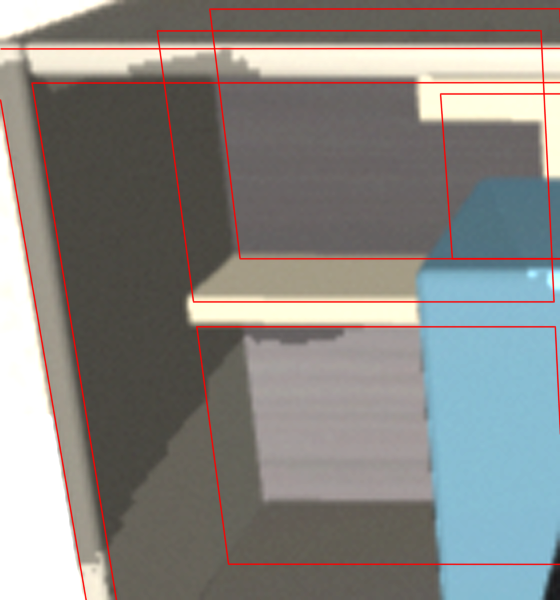

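Cross top strip: actual at rows 296–324, overlay 302–326, left end 190 against 196. So the box is really near (558.7, 52.4). Correct for this and descend part-way.

{"op": "arm_command", "data": {
  "rows": "0.0008 -0.0045 0 0.0013 -0.0006 -0.02 0.004;0 0 0 0 0 -0.025 0.004;0 0 0 0 0 -0.025 0.004;0 0 0 0 0 -0.015 0.004;0 0 0 0 0 0 0.004;0 0 0 0 0 0 0.004"
}}

```text
time: 14.95
position: [608.3, 76.7, 104.2]
tcp_rot: [0.761, 0.649, 0.002, 0.001]
force: [0.5, -0.4, -2.7]
finger_gap: 0.146
```

```bash
cat >> h.py <<'E'
def avg(n=6,cam="side"):
    P=[];Y=[]
    for i in range(n):
        s,y=tool();P.append(s["position"]);Y.append(y);get_image(cam)
    return np.mean(P,0).round(2),np.mean(Y).round(4),R.from_quat(observe()["tcp_rot"]).as_matrix()[:,2].round(4)
E
python3 - <<'E'
from h import *
print(avg());goto(606.8,77.9,100,-.158)
E
```

```text
(array([609.22,  77.2 , 105.15]), np.float64(-0.1587), array([ 6.5e-03,  9.0e-04, -1.0e+00]))
rv [-0.0009  0.0065  0.    ] shift m [-0.0025  0.0002 -0.0051] j6 1.86
rv [ 1.0300e-02  1.3000e-03 -3.1415e+00] shift m [-0.0025  0.0002 -0.0051] j6 5.0
pos [609.3  77.7 105.1] F [-0.7 -0.5 -3.7] gap 0.149 t 15.25
```

{"op": "arm_command", "data": {
  "rows": "0 0.006 0 -0.0024 0.0007 -0.006 0.004;0 0 0 0 0 -0.006 0.004;0 0 0 0 0 -0.004 0.004;0 0 0 0 0 0 0.004;0 0 0 0 0 0 0.004;0 0 0 0 0 0 0.004"
}}

```text
time: 15.85
position: [606.3, 78.4, 88.1]
tcp_rot: [0.761, 0.649, -0.0, -0.001]
force: [0.5, 0.3, -4.1]
finger_gap: 0.146
```

```bash
python3 - <<'E'
from h import *
print(avg());goto(606.8,77.9,52,-.158)
E
```

```text
(array([606.33,  78.4 ,  88.25]), np.float64(-0.158), array([-1.1e-03,  8.0e-04, -1.0e+00]))
rv [-0.0008 -0.0011  0.    ] shift m [ 0.0006 -0.0005 -0.0362] j6 1.86
rv [-1.8000e-03  1.2000e-03 -3.1416e+00] shift m [ 0.0006 -0.0005 -0.0362] j6 5.0
pos [606.2  78.4  88.2] F [-1.1  0.3 -3.6] gap 0.148 t 16.15
```

{"op": "arm_command", "data": {
  "rows": "0 0 0 0.0004 -0.0003 -0.005 0.004;0 0 0 0 0 -0.005 0.004;0 0 0 0 0 -0.005 0.004;0 0 0 0 0 0 0.004"
}}

```text
time: 16.55
position: [605.5, 78.1, 71.7]
tcp_rot: [0.761, 0.649, -0.001, -0.001]
force: [0.2, -0.1, -3.8]
finger_gap: 0.143
```

Entered freely. On down.

{"op": "arm_command", "data": {
  "rows": "0 0 0 0.0005 0 -0.005 0.004;0 0 0 0 0 -0.005 0.004;0 0 0 0 0 -0.005 0.004;0 0 0 0 0 -0.002 0.004;0 0 0 0 0 0 0.004"
}}

```text
time: 17.05
position: [606.5, 78.1, 55.5]
tcp_rot: [0.761, 0.649, -0.001, -0.001]
force: [0.3, 0.6, -2.9]
finger_gap: 0.145
```

{"op": "arm_command", "data": {
  "rows": "0 0 0 0 0 -0.0015 0.004;0 0 0 0 0 0 0.004;0 0 0 0 0 -0.0015 0.004;0 0 0 0 0 0 0.004"
}}

```text
time: 17.45
position: [607.0, 78.1, 53.0]
tcp_rot: [0.761, 0.649, -0.0, -0.001]
force: [-0.8, 0.1, -3.3]
finger_gap: 0.151
```

{"op": "arm_command", "data": {
  "rows": "0 0 0 0 0 -0.001 0.004;0 0 0 0 0 0 0.004;0 0 0 0 0 0 0.018;0 0 0 0 0 0 0.025;0 0 0 0 0 0 0.028;0 0 0 0 0 0 0.028;0 0 0 0 0 0.02 0.028;0 0 0 0 0 0.03 0.028;0 0 0 0 0 0.04 0.028;0 0 0 0 0 0.05 0.028"
}}

```text
time: 18.45
position: [605.5, 78.1, 191.8]
tcp_rot: [0.761, 0.649, -0.002, -0.002]
force: [2.0, 1.1, -0.3]
finger_gap: 0.329
```

```bash
python3 - <<'E'
from h import *
print([(d["centre"],round(d["score"],2)) for d in place_of("side","cartridge0")])
carts("wrist","pics/w7.png");goto(430.2,-219,140,1.425)
E
```

```text
[([606.8, 73.9, 39.5], 0.75), ([426.4, -219.5, 4.0], 0.7), ([436.7, -344.6, -0.8], 0.68)]
wrist score 0.87 pose [ 6.05504e+02  7.70320e+01 -1.23000e-01] iou 0.803 edge False
wrist score 0.53 pose [ 428.26  -233.806    2.179] iou 0.572 edge True
rv [-0.0071  0.0055  1.583 ] shift m [-0.18   -0.2972 -0.0568] j6 -0.33
rv [ 0.0054  0.0071 -1.5586] shift m [-0.18   -0.2972 -0.0568] j6 2.82
pos [610.2  78.2 196.8] F [1.6 0.2 0.1] gap 0.332 t 18.6
```

View pics/w7.png

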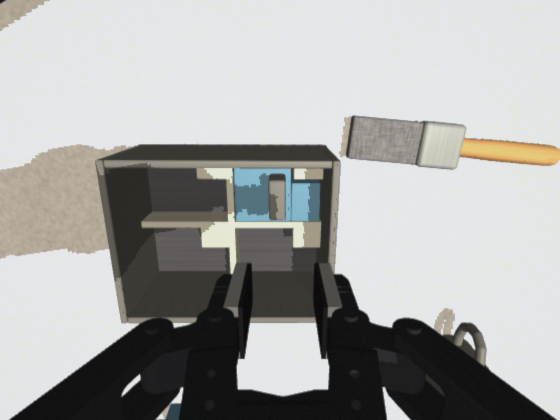

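The cartridge sits flush in pocket3 (265,195). On to the next one.

{"op": "arm_command", "data": {
  "rows": "0 0 0.1439 -0.0164 -0.027 0 0.05;0 0 0.1439 -0.0164 -0.027 0 0.05;0 0 0.1439 -0.0164 -0.027 0 0.05;0 0 0.1439 -0.0164 -0.027 0 0.05;0 0 0.1439 -0.0164 -0.027 0 0.05;0 0 0.1439 -0.0164 -0.027 -0.01 0.05;0 0 0.1439 -0.0164 -0.027 -0.01 0.05;0 0 0.1439 -0.0164 -0.027 -0.01 0.05;0 0 0.1439 -0.0164 -0.027 -0.01 0.05;0 0 0.1439 -0.0164 -0.027 -0.01 0.05"
}}

```text
time: 19.6
position: [441.4, -192.4, 140.5]
tcp_rot: [0.141, 0.99, -0.0, -0.001]
force: [0.3, -0.4, -0.1]
finger_gap: 0.588
```

{"op": "arm_command", "data": {
  "rows": "0 0 0.1439 -0.0164 -0.027 0 0.05;0 0 0 0 0 0 0.05;0 0 0 0 0 0 0.05;0 0 0 0 0 0 0.05;0 0 0 0 0 0 0.05"
}}

```text
time: 20.1
position: [427.0, -218.0, 141.9]
tcp_rot: [0.072, 0.997, -0.001, -0.0]
force: [-0.2, 0.7, -0.7]
finger_gap: 0.584
```

```bash
python3 - <<'E'
from h import *
for i in(0,1): P=carts("wrist")
print(avg());p=min(P,key=lambda p:np.hypot(p[0]-430,p[1]+219));goto(p[0],p[1],45,p[2])
E
```

```text
wrist score 0.97 pose [ 430.48  -219.223    1.417] iou 0.98 edge False
wrist score 0.89 pose [ 438.367 -343.651    0.697] iou 0.977 edge False
wrist score 0.91 pose [ 430.489 -219.356    1.426] iou 0.977 edge False
wrist score 0.85 pose [ 438.286 -343.614    0.698] iou 0.974 edge False
(array([ 426.84, -218.63,  142.07]), np.float64(1.4254), array([-7.0e-04, -1.5e-03, -1.0e+00]))
rv [ 0.0015 -0.0007  0.0011] shift m [ 0.0038 -0.0005 -0.0971] j6 -0.33
rv [-1.0000e-03 -2.3000e-03 -3.1405e+00] shift m [ 0.0038 -0.0005 -0.0971] j6 2.82
pos [ 426.7 -218.9  142.1] F [-0.   0.6  0.2] gap 0.588 t 20.6
```

{"op": "arm_command", "data": {
  "rows": "0 0 0 0.0036 -0.0007 -0.02 0.05;0 0 0 0 0 -0.03 0.05;0 0 0 0 0 -0.03 0.05;0 0 0 0 0 -0.0165 0.05;0 0 0 0 0 0 0.05;0 0 0 0 0 0 0.05;0 0 0 0 0 0 0.004;0 0 0 0 0 0 0.004;0 0 0 0 0 0 0.004;0 0 0 0 0 0 0.004",
  "newtons": 80
}}

```text
time: 21.6
position: [431.2, -220.6, 46.8]
tcp_rot: [0.073, 0.997, -0.002, 0.001]
force: [0.2, -1.4, 6.2]
finger_gap: 0.146
```

{"op": "arm_command", "data": {
  "rows": "0 0 0 0 0 0 0.004;0 0 0 0 0 0 0.004"
}}

```text
time: 21.8
position: [431.2, -220.6, 46.8]
tcp_rot: [0.073, 0.997, -0.002, 0.001]
force: [-1.2, -0.8, 6.8]
finger_gap: 0.143
```

```bash
python3 - <<'E'
from h import *
print(avg(4));goto(596.4,12.5,190,-.158)
E
```

```text
(array([ 431.2 , -220.61,   46.82]), np.float64(1.4248), array([ 0.0013, -0.0035, -1.    ]))
rv [ 0.0038 -0.0017 -1.5827] shift m [0.1652 0.2331 0.1431] j6 1.75
rv [0.0017 0.0038 1.5589] shift m [0.1652 0.2331 0.1431] j6 -1.39
pos [ 431.2 -220.6   46.9] F [-0.8 -1.1  6.7] gap 0.149 t 22.0
```

{"op": "arm_command", "data": {
  "rows": "0 0 0 0 0 0.005 0.004;0 0 0 0 0 0.02 0.004;0 0 0 0 0 0.04 0.004;0 0 0 0 0 0.04 0.004;0 0 0 0 0 0.04 0.004;0 0 0 0 0 0 0.004"
}}

```text
time: 22.6
position: [433.0, -221.3, 195.9]
tcp_rot: [0.073, 0.997, -0.003, 0.004]
force: [0.8, -0.3, -3.0]
finger_gap: 0.146
```

{"op": "arm_command", "data": {
  "rows": "0 0 -0.1439 0.015 0.0211 0 0.004;0 0 -0.1439 0.015 0.0211 0 0.004;0 0 -0.1439 0.015 0.0211 0 0.004;0 0 -0.1439 0.015 0.0211 0 0.004;0 0 -0.1439 0.015 0.0211 0 0.004;0 0 -0.1439 0.015 0.0211 0 0.004;0 0 -0.1439 0.015 0.0211 0 0.004;0 0 -0.1439 0.015 0.0211 0 0.004;0 0 -0.1439 0.015 0.0211 0 0.004;0 0 -0.1439 0.015 0.0211 0 0.004"
}}

```text
time: 23.6
position: [579.4, -7.4, 188.6]
tcp_rot: [0.714, 0.7, -0.001, -0.002]
force: [0.5, -0.6, -3.4]
finger_gap: 0.142
```

{"op": "arm_command", "data": {
  "rows": "0 0 -0.1439 0.015 0.0211 0 0.004;0 0 0 0 0 0 0.004;0 0 0 0 0 -0.02 0.004;0 0 0 0 0 -0.02 0.004;0 0 0 0 0 0 0.004;0 0 0 0 0 0 0.004;0 0 0 0 0 0 0.004"
}}

```text
time: 24.3
position: [595.4, 12.2, 151.3]
tcp_rot: [0.761, 0.649, -0.0, -0.0]
force: [0.7, -0.7, -3.1]
finger_gap: 0.141
```

```bash
python3 - <<'E'
from h import *
print(avg(5,"wrist"));goto(596.3,11.6,100,-.158)
cv2.imwrite("pics/w8.png",get_image("wrist")[:,:,::-1])
E
```

```text
(array([595.79,  12.27, 151.54]), np.float64(-0.158), array([-0.e+00,  6.e-04, -1.e+00]))
rv [-0.0006 -0.     -0.0001] shift m [ 0.0006 -0.0008 -0.0513] j6 1.75
rv [ 0.0000e+00 -1.0000e-03  3.1415e+00] shift m [ 0.0006 -0.0008 -0.0513] j6 -1.39
pos [595.7  12.4 151.3] F [-0.1 -0.8 -3. ] gap 0.146 t 24.55
```

View pics/w8.png

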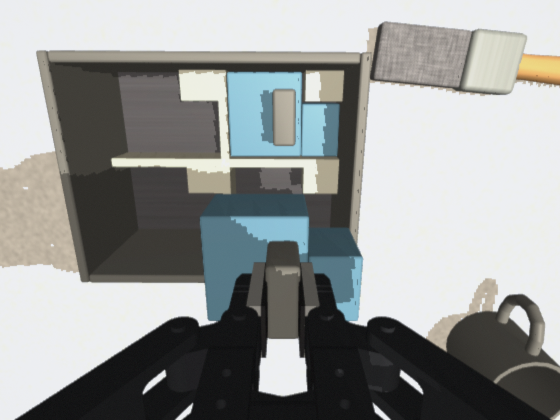

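Held cartridge is aligned with the pocket2 direction, pocket3 is filled. Descend in.

{"op": "arm_command", "data": {
  "rows": "0 0 0 0.0005 -0.0006 -0.02 0.004;0 0 0 0 0 -0.02 0.004;0 0 0 0 0 -0.015 0.004;0 0 0 0 0 -0.008 0.004;0 0 0 0 0 0 0.004;0 0 0 0 0 0 0.004;0 0 0 0 0 0 0.004"
}}

```text
time: 25.3
position: [596.7, 11.8, 88.7]
tcp_rot: [0.761, 0.649, 0.0, 0.0]
force: [-0.7, 1.0, -3.0]
finger_gap: 0.145
```

```bash
python3 - <<'E'
from h import *
print(avg(4));goto(596.3,11.6,53,-.158)
E
```

```text
(array([596.59,  11.83,  88.59]), np.float64(-0.158), array([-1.e-04,  6.e-04, -1.e+00]))
rv [-0.0006 -0.0001 -0.    ] shift m [ 0.     -0.0003 -0.0352] j6 1.75
rv [ 2.0000e-04 -1.0000e-03  3.1416e+00] shift m [ 0.     -0.0003 -0.0352] j6 -1.39
pos [596.3  11.9  88.2] F [-0.3  0.2 -3. ] gap 0.145 t 25.5
```

{"op": "arm_command", "data": {
  "rows": "0 0 0 0 0 -0.005 0.004;0 0 0 0 0 -0.005 0.004;0 0 0 0 0 -0.005 0.004;0 0 0 0 0 0 0.004"
}}

```text
time: 25.9
position: [594.7, 12.0, 71.2]
tcp_rot: [0.761, 0.649, -0.001, -0.002]
force: [-0.5, -0.8, -3.2]
finger_gap: 0.138
```

{"op": "arm_command", "data": {
  "rows": "0 0 0 0 0 -0.005 0.004;0 0 0 0 0 -0.005 0.004;0 0 0 0 0 -0.005 0.004;0 0 0 0 0 -0.003 0.004;0 0 0 0 0 0 0.004"
}}

```text
time: 26.4
position: [595.2, 12.0, 53.8]
tcp_rot: [0.761, 0.649, -0.001, -0.001]
force: [-0.2, 0.0, -3.1]
finger_gap: 0.146
```

{"op": "arm_command", "data": {
  "rows": "0 0 0 0 0 -0.001 0.004;0 0 0 0 0 0 0.004;0 0 0 0 0 -0.001 0.004;0 0 0 0 0 0 0.004"
}}

```text
time: 26.8
position: [596.1, 11.9, 52.9]
tcp_rot: [0.761, 0.649, 0.0, -0.001]
force: [0.0, 1.4, -1.6]
finger_gap: 0.14
```

{"op": "arm_command", "data": {
  "rows": "0 0 0 0 0 0 0.018;0 0 0 0 0 0 0.025;0 0 0 0 0 0 0.028;0 0 0 0 0 0 0.028;0 0 0 0 0 0.02 0.028;0 0 0 0 0 0.03 0.028;0 0 0 0 0 0.04 0.028;0 0 0 0 0 0.04 0.028;0 0 0 0 0 0 0.03;0 0 0 0 0 0 0.03"
}}

```text
time: 27.8
position: [596.8, 11.8, 183.9]
tcp_rot: [0.761, 0.649, 0.001, 0.0]
force: [0.4, -0.5, -0.8]
finger_gap: 0.35
```

```bash
python3 - <<'E'
from h import *
carts("wrist","pics/w9.png");carts("side");goto(438.3,-343.6,140,.7)
E
```

```text
wrist score 0.75 pose [606.623  79.766   6.124] iou 0.968 edge False
wrist score 0.74 pose [ 5.9524e+02  1.1554e+01 -1.6200e-01] iou 0.938 edge False
side score 0.84 pose [ 438.943 -342.171    0.755] iou 0.931 edge False
side score 0.72 pose [608.412 116.171   3.055] iou 0.471 edge False
rv [ 0.0011 -0.0049  0.858 ] shift m [-0.1562 -0.3556 -0.0407] j6 0.21
rv [-6.0000e-03 -1.3000e-03 -2.2836e+00] shift m [-0.1562 -0.3556 -0.0407] j6 3.35
pos [594.5  12.  180.7] F [ 0.1 -0.1 -0.6] gap 0.351 t 28.0
```

{"op": "arm_command", "data": {
  "rows": "0 0 0.0953 -0.0174 -0.0395 0 0.05;0 0 0.0953 -0.0174 -0.0395 0 0.05;0 0 0.0953 -0.0174 -0.0395 0 0.05;0 0 0.0953 -0.0174 -0.0395 0 0.05;0 0 0.0953 -0.0174 -0.0395 -0.008 0.05;0 0 0.0953 -0.0174 -0.0395 -0.008 0.05;0 0 0.0953 -0.0174 -0.0395 -0.008 0.05;0 0 0.0953 -0.0174 -0.0395 -0.008 0.05;0 0 0.0953 -0.0174 -0.0395 -0.008 0.05;0 0 0 0 0 0 0.05"
}}

```text
time: 29.0
position: [435.9, -347.1, 140.0]
tcp_rot: [0.424, 0.905, -0.001, -0.002]
force: [0.4, 0.4, -0.3]
finger_gap: 0.585
```

{"op": "arm_command", "data": {
  "rows": "0 0 0 0 0 0 0.05;0 0 0 0 0 0 0.05;0 0 0 0 0 0 0.05"
}}

```text
time: 29.3
position: [439.6, -342.3, 142.5]
tcp_rot: [0.421, 0.907, -0.0, -0.001]
force: [-0.2, 0.5, 0.1]
finger_gap: 0.584
```

```bash
python3 - <<'E'
from h import *
for i in(0,1): P=carts("wrist")
print(avg());p=min(P,key=lambda p:np.hypot(p[0]-438,p[1]+343));goto(p[0],p[1],45,p[2])
E
```

```text
wrist score 0.94 pose [ 438.298 -343.513    0.697] iou 0.97 edge False
(array([ 439.43, -343.21,  142.69]), np.float64(0.7005), array([-1.4e-03, -7.0e-04, -1.0e+00]))
rv [ 0.0007 -0.0014 -0.0027] shift m [-0.0009  0.     -0.0976] j6 0.21
rv [2.2000e-03 1.0000e-03 3.1389e+00] shift m [-0.0009  0.     -0.0976] j6 -2.93
pos [ 439.2 -343.6  142.6] F [ 0.2 -0.6  0.3] gap 0.585 t 29.8
```

{"op": "arm_command", "data": {
  "rows": "0 0 -0.003 -0.0011 -0.0003 -0.02 0.05;0 0 0 0 0 -0.03 0.05;0 0 0 0 0 -0.03 0.05;0 0 0 0 0 -0.015 0.05;0 0 0 0 0 0 0.05;0 0 0 0 0 0 0.05;0 0 0 0 0 0 0.004;0 0 0 0 0 0 0.004;0 0 0 0 0 0 0.004;0 0 0 0 0 0 0.004",
  "newtons": 80
}}

```text
time: 30.8
position: [438.7, -344.9, 49.0]
tcp_rot: [0.423, 0.906, -0.001, 0.001]
force: [-1.8, -0.8, 7.0]
finger_gap: 0.143
```

{"op": "arm_command", "data": {
  "rows": "0 0 0 0 0 0 0.004;0 0 0 0 0 0 0.004"
}}

```text
time: 31.0
position: [438.7, -345.0, 49.0]
tcp_rot: [0.423, 0.906, -0.001, 0.001]
force: [-1.9, -0.3, 5.2]
finger_gap: 0.143
```

```bash
python3 - <<'E'
from h import *
print(avg(4));goto(520.9,91.4,190,-.158)
E
```

```text
(array([ 438.73, -344.94,   48.97]), np.float64(0.6965), array([ 1.0e-04, -2.8e-03, -1.0e+00]))
rv [ 0.0027 -0.0011 -0.8546] shift m [0.0822 0.4363 0.141 ] j6 1.9
rv [1.300e-03 3.300e-03 2.287e+00] shift m [0.0822 0.4363 0.141 ] j6 -1.24
pos [ 438.7 -344.9   49. ] F [-0.7 -1.1  6.7] gap 0.142 t 31.2
```

{"op": "arm_command", "data": {
  "rows": "0 0 0 0 0 0.005 0.004;0 0 0 0 0 0.02 0.004;0 0 0 0 0 0.04 0.004;0 0 0 0 0 0.04 0.004;0 0 0 0 0 0.04 0.004;0 0 0 0 0 0 0.004"
}}

```text
time: 31.8
position: [440.6, -346.2, 198.6]
tcp_rot: [0.423, 0.906, -0.002, 0.004]
force: [0.6, -1.3, -2.7]
finger_gap: 0.14
```

{"op": "arm_command", "data": {
  "rows": "0 0 -0.0855 0.0082 0.0436 0 0.004;0 0 -0.0855 0.0082 0.0436 0 0.004;0 0 -0.0855 0.0082 0.0436 0 0.004;0 0 -0.0855 0.0082 0.0436 0 0.004;0 0 -0.0855 0.0082 0.0436 0 0.004;0 0 -0.0855 0.0082 0.0436 0 0.004;0 0 -0.0855 0.0082 0.0436 0 0.004;0 0 -0.0855 0.0082 0.0436 0 0.004;0 0 -0.0855 0.0082 0.0436 0 0.004;0 0 -0.0855 0.0082 0.0436 0 0.004"
}}

```text
time: 32.8
position: [519.0, 94.0, 191.2]
tcp_rot: [0.762, 0.648, -0.001, -0.002]
force: [0.6, 0.5, -2.5]
finger_gap: 0.145
```

{"op": "arm_command", "data": {
  "rows": "0 0 0 0 0 0 0.004;0 0 0 0 0 -0.02 0.004;0 0 0 0 0 -0.02 0.004;0 0 0 0 0 0 0.004;0 0 0 0 0 0 0.004;0 0 0 0 0 0 0.004"
}}

```text
time: 33.4
position: [520.4, 91.8, 153.2]
tcp_rot: [0.761, 0.649, 0.0, -0.001]
force: [0.1, 0.5, -2.5]
finger_gap: 0.141
```

```bash
python3 - <<'E'
from h import *
print(avg(5,"wrist"));goto(520.8,91.1,91,-.158)
cv2.imwrite("pics/w10.png",get_image("wrist")[:,:,::-1])
E
```

```text
(array([520.66,  91.87, 153.43]), np.float64(-0.1586), array([-1.e-04,  9.e-04, -1.e+00]))
rv [-0.0009 -0.0001  0.0005] shift m [ 0.0003 -0.0009 -0.0622] j6 1.9
rv [-1.0000e-04  1.3000e-03 -3.1411e+00] shift m [ 0.0003 -0.0009 -0.0622] j6 5.04
pos [520.5  92.  153.2] F [ 0.2 -1.  -2.4] gap 0.143 t 33.65
```

View pics/w10.png

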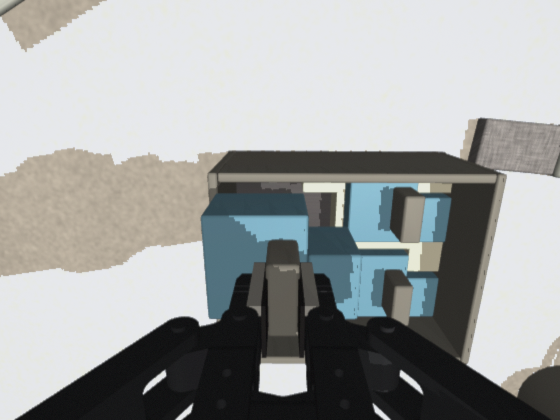

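Both placed cartridges sit in the right-hand pockets, and the held one is over pocket1, unobstructed.

{"op": "arm_command", "data": {
  "rows": "0 0 0 0.0003 -0.0007 -0.02 0.004;0 0 0 0 0 -0.02 0.004;0 0 0 0 0 -0.015 0.004;0 0 0 0 0 -0.007 0.004;0 0 0 0 0 0 0.004;0 0 0 0 0 0 0.004"
}}

```text
time: 34.3
position: [520.8, 91.4, 91.2]
tcp_rot: [0.761, 0.649, 0.0, -0.001]
force: [-0.0, -0.5, -1.5]
finger_gap: 0.138
```

{"op": "arm_command", "data": {
  "rows": "0 0 0 0 0 -0.005 0.004;0 0 0 0 0 -0.005 0.004;0 0 0 0 0 -0.005 0.004;0 0 0 0 0 0 0.004"
}}

```text
time: 34.7
position: [519.6, 91.4, 74.7]
tcp_rot: [0.761, 0.649, -0.001, -0.001]
force: [-0.5, -0.3, -2.2]
finger_gap: 0.143
```

{"op": "arm_command", "data": {
  "rows": "0 0 0 0 0 -0.005 0.004;0 0 0 0 0 -0.005 0.004;0 0 0 0 0 -0.005 0.004;0 0 0 0 0 -0.003 0.004;0 0 0 0 0 0 0.004"
}}

```text
time: 35.2
position: [519.7, 91.3, 56.9]
tcp_rot: [0.761, 0.649, -0.001, -0.001]
force: [-0.4, 0.1, -2.8]
finger_gap: 0.139
```

{"op": "arm_command", "data": {
  "rows": "0 0 0 0 0 -0.001 0.004;0 0 0 0 0 0 0.004;0 0 0 0 0 -0.001 0.004;0 0 0 0 0 0 0.004"
}}

```text
time: 35.6
position: [520.4, 91.4, 55.6]
tcp_rot: [0.761, 0.649, -0.0, -0.001]
force: [0.3, -1.4, -2.7]
finger_gap: 0.142
```

{"op": "arm_command", "data": {
  "rows": "0 0 0 0 0 -0.001 0.004;0 0 0 0 0 0 0.018;0 0 0 0 0 0 0.025;0 0 0 0 0 0 0.028;0 0 0 0 0 0 0.028;0 0 0 0 0 0.02 0.028;0 0 0 0 0 0.03 0.028;0 0 0 0 0 0.04 0.028;0 0 0 0 0 0.04 0.028;0 0 0 0 0 0 0.03"
}}

```text
time: 36.6
position: [524.3, 91.6, 190.5]
tcp_rot: [0.761, 0.649, 0.004, 0.003]
force: [0.5, 0.6, 0.1]
finger_gap: 0.353
```

{"op": "arm_command", "data": {
  "rows": "0 0 0 -0.02 0.04 0.01 0.05;0 0 0 -0.02 0.04 0.01 0.05;0 0 0 -0.02 0.04 0 0.05;0 0 0 0 0 0 0.05;0 0 0 0 0 0 0.05"
}}

```text
time: 37.1
position: [459.8, 212.0, 204.1]
tcp_rot: [0.76, 0.65, -0.001, -0.001]
force: [0.3, -0.7, -0.5]
finger_gap: 0.585
```

```bash
python3 - <<'E'
from ov import *
P=carts("wrist","pics/w11.png")
c,s=np.cos(-.158),np.sin(-.158)
for p in P:
    d=np.array(p[:2])-[558.7,52.4];print("in box frame",c*d[0]+s*d[1],-s*d[0]+c*d[1])
im=get_image("top");k=calibration("top")
print([(np.round(d["centre"],1),d["score"]) for d in place_of("top","lid")])
d=outline_of("top","lid")[0];print("lid",fit(k,"lidbox",d["region"],[429,336],68,[.32]))
get_image("side");ks=calibration("side")
d=outline_of("side","lid")[0];print("lid",fit(ks,"lidbox",d["region"],[429,336],68,[.32]))
goto(430,337,200,.322)
o=cv2.imread("pics/w11.png");cv2.imwrite("pics/w11.png",o)
E
```

```text
wrist score 0.84 pose [5.22762e+02 7.17940e+01 5.50000e-02] iou 0.093 edge False
wrist score 0.74 pose [581.424  -1.092   2.013] iou 0.04 edge False
wrist score 0.66 pose [6.11258e+02 5.39690e+01 5.13000e-01] iou 0.453 edge False
in box frame -38.54164626253784 13.498201064870589
in box frame 30.857242315348365 -49.250205466005234
in box frame 51.65646309769449 9.819016527610579
[]
lid (array([4.33269073e+02, 3.36676995e+02, 2.97107178e-01]), np.float64(0.13760946414621766))
lid (array([4.29678727e+02, 3.39084131e+02, 3.10735673e-01]), np.float64(0.9511737753639853))
rv [-2.000e-04 -1.800e-03  4.821e-01] shift m [-0.0308  0.1265 -0.0044] j6 1.91
rv [-2.4000e-03  3.0000e-04 -2.6595e+00] shift m [-0.0308  0.1265 -0.0044] j6 5.06
pos [460.8 210.5 204.4] F [-0.1  0.3 -0.7] gap 0.588 t 37.45
```

View pics/w11.png

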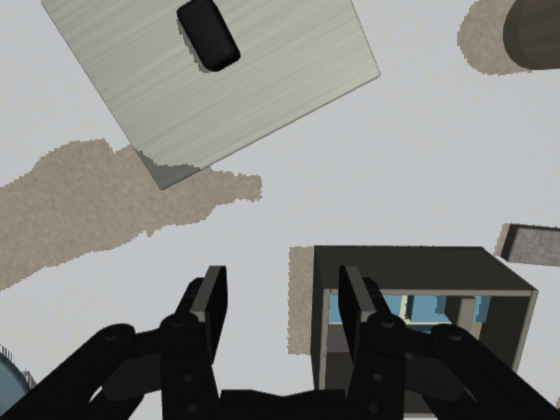

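{"op": "arm_command", "data": {
  "rows": "0 0 0.1205 -0.0077 0.0316 0 0.05;0 0 0.1205 -0.0077 0.0316 0 0.05;0 0 0.1205 -0.0077 0.0316 0 0.05;0 0 0.1205 -0.0077 0.0316 0 0.05;0 0 0 0 0 0 0.05;0 0 0 0 0 0 0.05;0 0 0 0 0 0 0.05"
}}

```text
time: 38.15
position: [429.8, 336.8, 204.4]
tcp_rot: [0.585, 0.811, -0.001, -0.001]
force: [0.0, -0.4, 0.9]
finger_gap: 0.584
```

```bash
python3 - <<'E'
from ov import *
P=carts("top")
c,s=np.cos(-.158),np.sin(-.158)
k=calibration("top");im=get_image("top")
o=cv2.resize(im[175:295,205:305],None,fx=5,fy=5,interpolation=cv2.INTER_CUBIC)[:,:,::-1];cv2.imwrite("pics/t12.png",o)
print([(np.round(d["centre"],1),round(d["score"],2)) for d in place_of("top","cartridge0")])
k=calibration("wrist");get_image("wrist")
d=outline_of("wrist","lid")[0];print("lid",d["score"],fit(k,"lidbox",d["region"],[430,337],68,[.32]),[(np.round(d["centre"],1),d["score"]) for d in place_of("wrist","lid")])
print(avg(5,"wrist"));goto(430,337,80,.322)
E
```

```text
top score 0.85 pose [ 5.20957e+02  9.12670e+01 -1.58000e-01] iou 0.958 edge False
top score 0.84 pose [597.435  11.061   6.117] iou 0.883 edge False
top score 0.61 pose [607.366  78.112   6.108] iou 0.95 edge False
[(array([606.4,  78.1,   7. ]), 0.96), (array([594. ,  13.6,   3.5]), 0.88), (array([520.1,  93.5,   8.5]), 0.83)]
lid 0.65 (array([4.30174894e+02, 3.37547421e+02, 3.16865417e-01]), np.float64(0.9712601023956207)) [(array([430.9, 336.5,  67.9]), 0.84)]
(array([429.63, 337.55, 204.58]), np.float64(0.3232), array([-1.6e-03,  1.0e-04, -1.0e+00]))
rv [-0.0001 -0.0016 -0.0016] shift m [ 0.0005 -0.0008 -0.1245] j6 1.91
rv [ 2.50e-03 -1.00e-04  3.14e+00] shift m [ 0.0005 -0.0008 -0.1245] j6 -1.23
pos [429.5 337.8 204.5] F [-1.1 -0.2 -0.4] gap 0.589 t 38.75
```

View pics/t12.png

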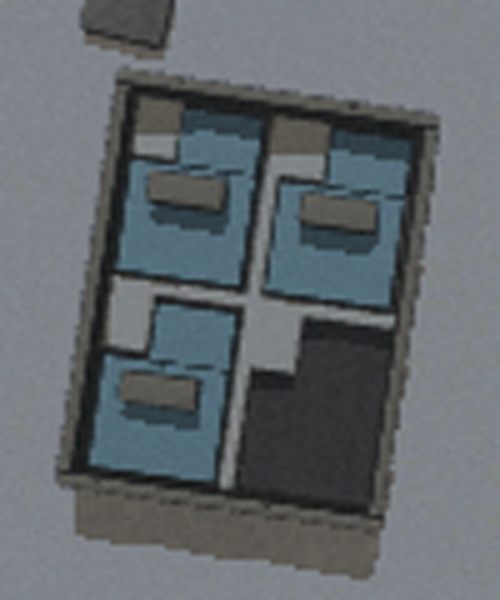

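All three cartridges sit flush in their pockets with the notches on the white blocks, none left on the table. Fetch the lid.

{"op": "arm_command", "data": {
  "rows": "0 0 0 0.0005 0 -0.04 0.05;0 0 0 0 0 -0.04 0.05;0 0 0 0 0 -0.03 0.05;0 0 0 0 0 -0.0145 0.05;0 0 0 0 0 0 0.05;0 0 0 0 0 0 0.01;0 0 0 0 0 0 0.01;0 0 0 0 0 0 0.01;0 0 0 0 0 0 0.01;0 0 0 0 0 0 0.01",
  "newtons": 90
}}

```text
time: 39.75
position: [430.9, 338.4, 81.7]
tcp_rot: [0.584, 0.812, 0.001, -0.0]
force: [-1.6, -0.7, 6.4]
finger_gap: 0.258
```

```bash
python3 - <<'E'
from h import *
print(avg(4));goto(558.7,52.4,171,-.158)
E
```

```text
(array([430.91, 338.44,  81.7 ]), np.float64(0.3238), array([ 7.0e-04,  1.6e-03, -1.0e+00]))
rv [-0.0014  0.0011 -0.4818] shift m [ 0.1278 -0.286   0.0893] j6 1.82
rv [-1.4000e-03 -2.0000e-03  2.6598e+00] shift m [ 0.1278 -0.286   0.0893] j6 -1.32
pos [430.9 338.4  81.7] F [-2.  -0.5  6.2] gap 0.256 t 39.95
```

{"op": "arm_command", "data": {
  "rows": "0 0 0 0 0 0.005 0.01;0 0 0 0 0 0.015 0.01;0 0 0 0 0 0.03 0.01;0 0 0 0 0 0.03 0.01;0 0 0 0 0 0.01 0.01;0 0 0 0 0 0 0.01;0 0 0 0 0 0 0.01"
}}

```text
time: 40.65
position: [429.3, 337.4, 168.6]
tcp_rot: [0.584, 0.812, -0.001, -0.001]
force: [-0.0, -0.4, -5.5]
finger_gap: 0.261
```

{"op": "arm_command", "data": {
  "rows": "0 0 -0.0602 0.016 -0.0358 0 0.01;0 0 -0.0602 0.016 -0.0358 0 0.01;0 0 -0.0602 0.016 -0.0358 0 0.01;0 0 -0.0602 0.016 -0.0358 0 0.01;0 0 -0.0602 0.016 -0.0358 0 0.01;0 0 -0.0602 0.016 -0.0358 0 0.01;0 0 -0.0602 0.016 -0.0358 0 0.01;0 0 -0.0602 0.016 -0.0358 0 0.01;0 0 0 0 0 0 0.01;0 0 0 0 0 0 0.01"
}}

```text
time: 41.65
position: [556.8, 50.7, 167.8]
tcp_rot: [0.761, 0.648, -0.002, -0.002]
force: [-1.4, 0.7, -5.7]
finger_gap: 0.261
```

```bash
python3 - <<'E'
from h import *
print(avg(5,"side"))
cv2.imwrite("pics/s13.png",get_image("side")[:,:,::-1]);ks=calibration("side")
d=outline_of("side","lid")[0]
for z in(155,160,165):print("lid",z,fit(ks,"lidbox",d["region"],[558,52],z,[-.158]))
print([(d["centre"],d["score"]) for d in place_of("side","lid")])
goto(558.7,52.4,103.7,-.158)
E
```

```text
(array([556.7 ,  51.84, 168.51]), np.float64(-0.1575), array([-2.7e-03,  9.0e-04, -1.0e+00]))Traceback (most recent call last):
  File "<stdin>", line 4, in <module>
IndexError: list index out of range
```

View pics/s13.png

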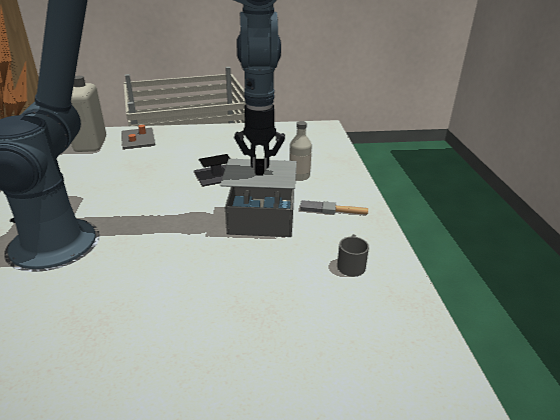

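The lid is held level over the box at (260,175). Lower it.

{"op": "arm_command", "data": {
  "rows": "0 -0.002 0 0.002 0.001 -0.02 0.01;0 0 0 0 0 -0.02 0.01;0 0 0 0 0 -0.013 0.01;0 0 0 0 0 0 0.01;0 0 0 0 0 0 0.01;0 0 0 0 0 0 0.01"
}}

```text
time: 42.6
position: [560.9, 52.6, 118.2]
tcp_rot: [0.761, 0.649, 0.001, 0.001]
force: [0.5, -0.1, -4.9]
finger_gap: 0.26
```

```bash
python3 - <<'E'
from h import *
print(avg(4));goto(558.8,53,103.7,-.158)
d=place_of("side","lid");print([(q["centre"],q["score"]) for q in d])
E
```

```text
(array([560.93,  52.5 , 118.19]), np.float64(-0.1577), array([ 2.2e-03,  7.0e-04, -1.0e+00]))
rv [-0.0007  0.0022 -0.0001] shift m [-0.0019  0.0006 -0.0141] j6 1.82
rv [-3.4000e-03 -1.2000e-03  3.1414e+00] shift m [-0.0019  0.0006 -0.0141] j6 -1.32
pos [560.7  52.4 117.8] F [-0.1  1.  -4.4] gap 0.263 t 42.8
[([561.7, 52.8, 104.6], 0.93), ([706.4, 312.9, 0.7], 0.39), ([559.0, 55.1, 1.0], 0.15)]
```

{"op": "arm_command", "data": {
  "rows": "0 0.002 0 -0.0019 0.0005 -0.003 0.01;0 0 0 0 0 -0.003 0.01;0 0 0 0 0 -0.003 0.01;0 0 0 0 0 -0.002 0.01;0 0 0 0 0 0 0.01"
}}

```text
time: 43.35
position: [557.7, 52.9, 105.4]
tcp_rot: [0.761, 0.649, -0.001, -0.001]
force: [-1.0, -0.1, -4.3]
finger_gap: 0.263
```

{"op": "arm_command", "data": {
  "rows": "0 0 0 0 0 -0.001 0.01;0 0 0 0 0 0 0.01;0 0 0 0 0 -0.001 0.01;0 0 0 0 0 0 0.01"
}}

```text
time: 43.75
position: [558.1, 52.9, 104.0]
tcp_rot: [0.761, 0.649, -0.0, -0.001]
force: [0.7, 0.8, -5.1]
finger_gap: 0.261
```

{"op": "arm_command", "data": {
  "rows": "0 0 0 0 0 -0.001 0.01;0 0 0 0 0 0 0.01;0 0 0 0 0 -0.0005 0.01;0 0 0 0 0 0 0.01"
}}

```text
time: 44.15
position: [558.2, 52.9, 103.7]
tcp_rot: [0.761, 0.649, 0.0, -0.0]
force: [-4.5, -0.2, 6.2]
finger_gap: 0.26
```

Seated, with contact force. Release, retreat, and check.

{"op": "arm_command", "data": {
  "rows": "0 0 0 0 0 0 0.03;0 0 0 0 0 0 0.045;0 0 0 0 0 0 0.05;0 0 0 0 0 0 0.05;0 0 0 0 0 0.02 0.05;0 0 0 0 0 0.04 0.05;0 0 0 0 0 0.04 0.05;0 0 0 -0.03 0 0.04 0.05;0 0 0 -0.04 0 0.02 0.05;0 0 0 -0.04 0 0 0.05"
}}

```text
time: 45.15
position: [449.6, 52.8, 266.0]
tcp_rot: [0.761, 0.649, 0.002, 0.002]
force: [0.8, -0.2, -0.1]
finger_gap: 0.585
```

{"op": "arm_command", "data": {
  "rows": "0 0 0 -0.03 0.04 0 0.05;0 0 0 0 0.045 0 0.05;0 0 0 0 0.045 0 0.05;0 0 0 0 0.045 0 0.05;0 0 0 0 0.045 0 0.05;0 0 0 0 0 0 0.05;0 0 0 0 0 0 0.05"
}}

```text
time: 45.85
position: [417.9, 273.6, 262.2]
tcp_rot: [0.76, 0.65, -0.001, -0.001]
force: [0.7, 0.1, 0.3]
finger_gap: 0.583
```

```bash
python3 - <<'E'
from h import *
print(observe()["position"],observe()["force"])
for c in("top","side"):
    im=get_image(c);k=calibration(c)
    cv2.imwrite(f"pics/{c}14.png",im[:,:,::-1])
    for d in outline_of(c,"lid")[:1]:print(c,"lid",fit(k,"lidbox",d["region"],[559,52],90,[-.158]))
    for l in("lid","cartridge0","softener_bottle","measuring_cup","brush"): print(l,[(np.round(d["centre"]),round(d["score"],2)) for d in place_of(c,l)])
a=cv2.imread("pics/side14.png")[140:260,180:340];b=cv2.imread("pics/top14.png")[165:305,190:320]
cv2.imwrite("pics/f14.png",np.hstack([cv2.resize(a,(480,360)),cv2.resize(b,(320,360))]))
E
```

```text
[417.87101106 273.57468628 262.24414523] [0.7036723  0.06548987 0.31184631]
top lid (array([ 5.58680316e+02,  4.97894263e+01, -1.59466886e-01]), np.float64(0.9864115765810076))
lid [(array([557.,  51.,  89.]), 0.61)]
cartridge0 []
softener_bottle [(array([708., 310.,   2.]), 0.87)]
measuring_cup [(array([ 768., -168.,    0.]), 0.73)]
brush [(array([776.,  84.,  -0.]), 0.92), (array([704., 315.,   1.]), 0.32)]
side lid (array([ 5.59e+02,  5.20e+01, -1.58e-01]), np.float64(0.9610548432867506))
lid [(array([561.,  51.,  90.]), 0.77)]
cartridge0 [(array([ 766., -168.,    2.]), 0.36)]
softener_bottle [(array([707., 315.,   2.]), 0.92)]
measuring_cup [(array([ 768., -171.,    3.]), 0.84)]
brush [(array([559.,  54.,  87.]), 0.25)]
```

View pics/f14.png

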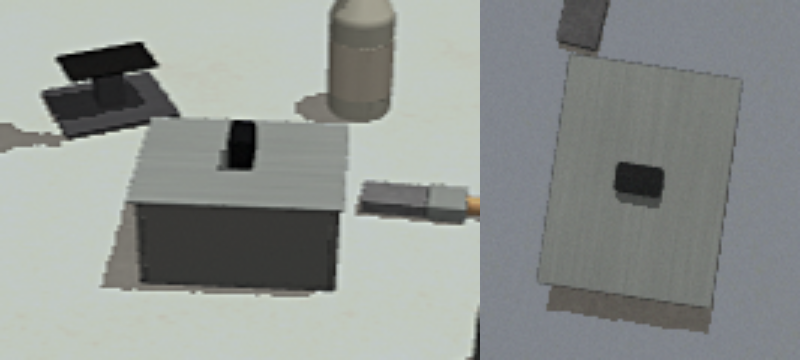

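The lid is level and flush on the box. The fit gives (559, 51, 90) with yaw -0.159, the same as at the start.

```bash
python3 -c "
from station import *
print(sign_off())"
```

```text
the job is handed in; nothing more can be done
None
```

The dosing box is refilled and the job is handed in, at about 46 s on the robot clock; the hand-in gave no verdict. I put the lid on the stand and placed the three cartridges present in pockets 3, 2 and 1. One was knocked aside mid-run, so I found it again before gripping. I then put the lid back on the box.

- **Cartridges:** Before the lid went back, a close-up from the top camera showed all three flush, notches on the white blocks. Measured positions were within about 2 mm of the pocket centres, close to what the measurement can resolve.
- **Lid:** It is level on the rim at about z 90. The top camera puts it at (558.7, 49.8) mm with a yaw of -0.159 rad, and the side camera at (559, 52). Both are within 3 mm of the box centre.
- **Bystanders:** The top camera finds the bottle, cup and brush where they were at the start, within measuring error (bottle 7 mm off, within scatter).
- **Checks that failed or disagreed:** The side camera did not find the brush in the last check; its one low-score hit was the lid. Just after the last cartridge was released, the wrist view gave no usable fit, so I relied on the top view. One side-camera reading of a seated cartridge used an old picture, so I ignored it.

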